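# One turn of the bauble ring-marking machine

## Task

Push the hand wheel of the ring-marking machine clockwise (seen from above) through exactly one full turn by its upright black handle, so that the line drawn round the bauble closes and the handle stands over the steel pointer again, where it began; then take the arm clear. Push the handle with the outside of the fingers, without gripping it, at a calm pace, and do not run on past the pointer. Do not touch the bauble on the machine, and leave the pots, tape, marker, spoon and spare bauble where they are.

Things in the scene. Friction and masses are not known exactly. Their poses are not given: they have to be found in the camera images.
- machine: Grey bed of the ring-marking machine, 150 mm (x) by 400 mm (y), top 45 mm above the table, fixed to the table. Origin on the table under its middle. The hand wheel stands 125 mm towards its +y end; the bauble spindle 125 mm towards its -y end, with a marker in a clamp on a 150 mm tall post beside it.
- wheel_base: Fixed bearing of the hand wheel; origin on the wheel's vertical axis at the top of the bed (45 mm above the table). A flat steel pointer runs out under the wheel along this body's +x axis and ends outside the rim in an upturned tab, 112 mm from the axis, top 75 mm above the table. The pointer shows where the handle starts and must end.
- wheel (a joint): Turning of the hand wheel about its vertical axis: 0 at the start with the handle over the pointer, grows clockwise seen from above, 2 pi after one full turn. No stops: it turns on freely past one turn. Stiff bearing (about 0.14 N m, some 2 N at the handle), stays where it is left and does not coast. Wheel: dark steel rim 170 mm across outside, three spokes, rim top 79 mm above the table, hub top 81 mm.
- handle: Upright black round handle on the wheel, 20 mm in diameter, 47 mm tall, standing at the outer end of one spoke, its centre 70 mm from the wheel's axis. Origin at the centre of its foot, 80 mm above the table; top 127 mm above the table. It circles with the wheel. The grip is a sleeve that spins lightly on its own pin, so its yaw means nothing.
- bauble_center (a point): Centre of the blue bauble (80 mm ball, top of its brass cap 161 mm above the table) on the machine's spindle, 250 mm from the wheel's axis. It is geared to the wheel and turns as much as the wheel. Not to be touched.
- pot0: Loose lidded paint pot, 60 mm across, 55 mm tall, origin under its centre. Leave alone.
- pot1: A second pot like pot0. Leave alone.
- pot2: A third pot like pot0. Leave alone.
- spare_bauble: Loose 60 mm blue bauble on a small wooden foot, 76 mm tall, origin under its centre. Leave alone.
- marker: Loose white marker lying on the table, 135 mm long, 14 mm thick, origin under its middle, long along x. Leave alone.
- tape: Loose roll of paper tape lying flat on the machine's bed between wheel and bauble, 50 mm across, 18 mm high (top 63 mm above the table). Leave alone.
- spoon: Loose spoon lying on the table beside the machine. Leave alone.
- spindle: The driven spindle that carries the bauble, turning about its vertical axis; origin on that axis 55 mm above the table, under the bauble. Not to be touched.

How it is judged:
By the outcome, as a careful person would: the job done as asked, in the order asked, and still so for the second after the job is handed in, with the robot touching nothing.
It also fails if it takes over 72 s, if anything falls off the work surface, if the arm or the gripper's body presses on something with over 40 N, if the wrist force passes 120 N, or if a joint passes its speed limit or range.

## Robot

A 6-joint arm with a two-finger parallel gripper is mounted at the origin on the work surface. World frame = base frame: x ahead of the robot, y to its left, z up, the work surface at z = 0. Lengths are in m, angles in rad, forces in N, time in s.
With the tool pointing down it reaches from about 0.375 to 0.825 m from the base axis. Payload 5.5 kg.
Tool frame: the origin (TCP) lies midway between the tips of the shut fingers; the grasp point (between the pads) lies 19 mm behind it; z points along the fingers, y is the direction in which the jaws open and shut (so a half turn about z gives the same grasp; the last joint's range is limited). The gripper opens to 85 mm and grips with 20 to 120 N. Pads are 22 mm wide; open, the fingers measure 114 mm over their backs; the gripper's body (76 mm by 85 mm) begins 54 mm behind the grasp point. The pads swing forward as they close: fully open they stand 13 mm farther back than shut.
Start: joints at [1.268, 0.314, -0.047, 1.21, 0, 1.571], TCP at [0.179, 0.573, 0.231] pointing down, gripper open.
Joint ranges: [-2.67, 2.67], [-0.69, 1.73], [-1.03, 1.25], [-2.08, 2.16], [-1.42, 1.45], [-3.14, 3.14]. Speed limits (rad/s): [2.39, 2.39, 3.01, 3.14, 3.14, 3.14].

## Interface

Orientations are given as a unit quaternion [w, x, y, z].
In Python, from station import arm, viewer, spotter gives the robot as it stands. The module is installed in compiled form; this text tells all that it offers.
- The arm moves only by the shell command python3 -m handwheel 'ROWS' [FORCE]. ROWS is JSON, a list of rows, each a list of 3 entries, a list of its own where there are three numbers: the finger opening in mm, from 0 to 85.4, then the shift along the tool's x, y, z in mm, then the turn, a rotation vector about the tool's x, y, z in rad. A call has 1 to 20 rows; each row shifts and turns the pose as measured when the row begins, along the tool's axes as they then stand; what a row does not reach is not made up. A row lasts 1/12 s, in which the tool goes at most 41.7 mm and 7.16 degrees, less where a joint would pass 70% of its speed; a pose out of reach is approached as far as the arm can. A call is refused whole if a number of a shift passes 41.7 or a number of a turn 0.125, either way. A call with a gripper value outside its range is refused whole. The fingers move at their own pace and stop on an object; FORCE is the grip in N (left out, the last holds). Time passes only in rows, so rows that do not move let the fingers close. It gives the time, the measured TCP pose, the force and the opening at its end, in the units of the state.
- arm.get_obs(): the state, without advancing time (a new reading comes with each control period).
- viewer.capture(name): name is "scene" or "top" or "wrist"; returns the picture (480x640x3 uint8, red, green, blue); there is no depth.
- viewer.camera_info(name): a dict with "mtx" (3x3 intrinsics, pixels), "origin" and "orientation" of the camera in the world. Camera axes: x right, y up, looking along -z (the intrinsics and any distortion apply to the point x, -y, -z); pixel columns grow to the right and rows downward; lengths in m; the calibration is good to about 2 mm. A picture is of the moment at which its call begins: read the wrist's pose just before it. camera_info takes no time and is no camera call; for the wrist camera it gives the pose at the moment of the call.
- arm.job_done(): hands the job in, once; it reports no verdict.
Trained networks look in the newest picture that a camera, given by its name, has taken for a name from the list of things; names that differ only in an ending like _2 or _b are one class to them, and where a whole thing is asked for, a point or a joint stands for the part that bears it (a point fixed in the world has none). Each returns a list of dicts, best first, with "p" (0 to 1); they miss things now and then, are a little off and sometimes report something else, mostly with a low value. They report only what shows in the picture. A call takes as long as a camera call.
- spotter.search_frame(camera, target): "centre" ([column, row] as shares, 0 to 1, of the picture: columns of its width, rows of its height, amid what is visible of it).
- spotter.trace(camera, target): "mask" (480x640 bool, what is visible of it) and "centre" ([column, row] as shares, 0 to 1, of the picture: columns of its width, rows of its height, amid what is visible of it).
The state is a dict: "time": time; "joints": joint angles; "qvel": joint speeds; "effort": joint torques, N m; "tcp_pos": TCP position; "tool_rot": TCP orientation; "wrist_force": force on the tool from outside, world axes, zero at the start; "moment": the same for the moment, N m; "grip_width": opening from 0.0 (shut) to 1.0 (fully open).
Only numpy, scipy, OpenCV 4.12 (cv2) and the standard library are available. Lean on these libraries where they do the work, as an engineer would, in place of code of your own. Each camera call takes 0.05 s, during which the arm holds its last target. There are 200 camera calls.

## Working session

There is one attempt and no reset: what is moved stays moved. The work goes in short steps, Python scripts to look and compute and a shell command to move; the robot and the scene stay as the last step left them, time stands still between calls to the robot, and variables do not carry over. Pictures are saved under pics/ and viewed, about 8 in all and at most 12, crops included, and the job is handed in when it is done.

```bash
mkdir -p pics; cat > h.py <<'E'
import numpy as np, cv2
from station import arm, viewer, spotter
from scipy.spatial.transform import Rotation as R
def rot(q): return R.from_quat([q[1],q[2],q[3],q[0]])
def grab(n,f):
    im=viewer.capture(n); cv2.imwrite('pics/'+f,im[:,:,::-1]); return im
def camR(ci):
    o=np.array(ci['orientation'],float); return o if o.shape==(3,3) else rot(o).as_matrix()
def ray(n,px,z):
    ci=viewer.camera_info(n); K=np.array(ci['mtx']); d=np.linalg.solve(K,[px[0],px[1],1.]); d=camR(ci)@(d*[1,-1,-1])
    o=np.array(ci['origin']); return o+d*(z-o[2])/d[2]
def proj(n,P):
    ci=viewer.camera_info(n); K=np.array(ci['mtx']); p=camR(ci).T@(np.array(P)-ci['origin'])*[1,-1,-1]; p=K@p; return p[:2]/p[2]
E
python3 - <<'E'
from h import *
print(arm.get_obs()); print(viewer.camera_info('top')); print(viewer.camera_info('scene'))
Z=dict(handle=.105,wheel_base=.06,wheel=.079,bauble_center=.12,pot0=.055,spare_bauble=.04,tape=.06,marker=.01,spoon=.01,machine=.045)
for c in('top','scene'):
    grab(c,c+'0.png')
    for k,z in Z.items():
        for r in spotter.search_frame(c,k)[:4]:
            px=np.array(r['centre'])*[640,480]; print(c,k,round(r['p'],2),px.round(),ray(c,px,z).round(3))
E
```

```text
{'time': 0.0, 'joints': array([ 1.26801717e+00,  3.14230653e-01, -4.80911202e-02,  1.21024439e+00,
       -1.53130219e-05,  1.57079825e+00]), 'qvel': array([-8.56011702e-04, -2.32880838e-05, -3.22479172e-04,  3.67379384e-04,
        1.83080651e-03, -4.50483803e-04]), 'effort': array([ 8.54546270e-04, -5.39586389e+01,  3.39750910e+01,  1.92194787e-02,
        7.28009559e-05, -8.77699406e-07]), 'tcp_pos': array([0.1787283 , 0.572126  , 0.23042655]), 'tool_rot': array([-1.25886623e-04,  1.50812844e-01,  9.88561937e-01, -8.75952713e-04]), 'wrist_force': array([-0.08221404,  0.26905673, -0.69292027]), 'moment': array([-0.05960238, -0.00989969, -0.00483623]), 'grip_width': 1.0020177563020312}
{'mtx': array([[568.76907608,   0.        , 319.01517885],
       [  0.        , 568.76907608, 242.9381373 ],
       [  0.        ,   0.        ,   1.        ]]), 'origin': array([ 0.46199358, -0.03784128,  0.92468889]), 'orientation': array([ 0.71454506,  0.0556512 , -0.02946323, -0.69674975])}
{'mtx': array([[534.58280155,   0.        , 319.60140136],
       [  0.        , 534.58280155, 234.38450866
[... 945 characters left out ...]
0.186  0.045]
scene handle 0.55 [281. 225.] [ 0.529 -0.063  0.105]
scene wheel_base 0.73 [322. 248.] [ 0.587 -0.025  0.06 ]
scene wheel 0.74 [322. 246.] [ 0.597 -0.035  0.079]
scene bauble_center 0.64 [180. 293.] [ 0.527 -0.269  0.12 ]
scene pot0 0.97 [158. 266.] [ 0.403 -0.236  0.055]
scene pot0 0.96 [380. 313.] [ 0.742 -0.064  0.055]
scene pot0 0.78 [310. 203.] [0.491 0.048 0.055]
scene tape 0.77 [242. 285.] [ 0.543 -0.172  0.06 ]
scene marker 0.86 [231. 238.] [ 0.411 -0.087  0.01 ]
scene spoon 0.34 [324. 245.] [0.556 0.015 0.01 ]
scene machine 0.96 [233. 306.] [ 0.554 -0.204  0.045]
scene machine 0.29 [183. 297.] [ 0.48  -0.245  0.045]
scene machine 0.26 [229. 239.] [ 0.438 -0.109  0.045]
```

View pics/top0.png

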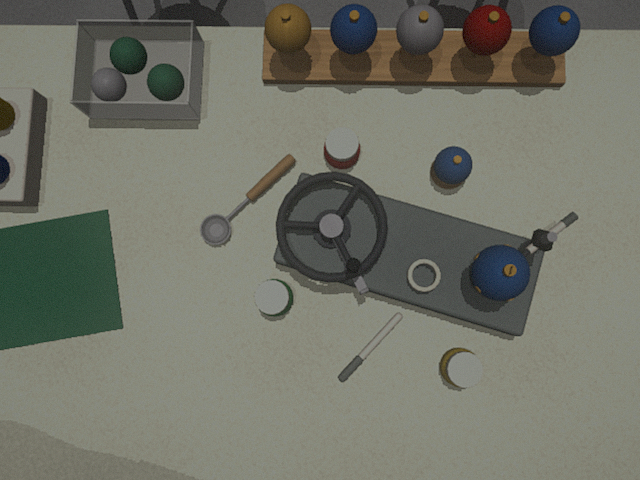

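View pics/scene0.png

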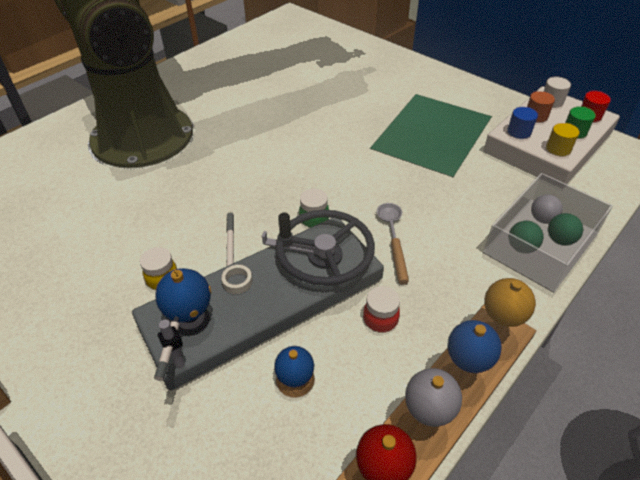

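The top view shows the hub at about (331,226), the handle at (354,266), and the pointer tab at (363,288), pointing down and to the right. Clockwise, the handle moves left (+y) first. The bauble is at (500,273) and the tape at (424,275). I'll refine the axis and handle position next.

```bash
python3 - <<'E'
from h import *
for c in('top','scene'):
    grab(c,c+'1.png')
    for k,z in(('wheel',.079),('handle',.104)):
        r=spotter.trace(c,k)[0]; m=r['mask'].astype(np.uint8)
        h=max(cv2.findContours(m,0,2)[0],key=cv2.contourArea); hull=cv2.convexHull(h)
        e=cv2.fitEllipse(hull); print(c,k,r['p'],m.sum(),np.round(e[0],1),np.round(e[1]),ray(c,e[0],z).round(4), cv2.boundingRect(hull))
im=cv2.imread('pics/top1.png')[190:310,270:430]; cv2.imwrite('pics/crop1.png',cv2.resize(im,None,fx=5,fy=5,interpolation=2))
E
```

```text
top wheel 0.96 4425 [331.6 226.2] [111. 112.] [ 0.5898 -0.0233  0.079 ] (276, 171, 113, 111)
top handle 0.71 165 [353.3 264.3] [13. 15.] [ 0.5311 -0.0564  0.104 ] (347, 257, 14, 15)
scene wheel 0.76 3363 [322.2 244.7] [ 79. 106.] [ 0.5939 -0.0324  0.079 ] (275, 210, 101, 76)
scene handle 0.68 285 [284.1 224.8] [13. 28.] [ 0.531  -0.0578  0.104 ] (278, 212, 13, 27)
```

View pics/crop1.png

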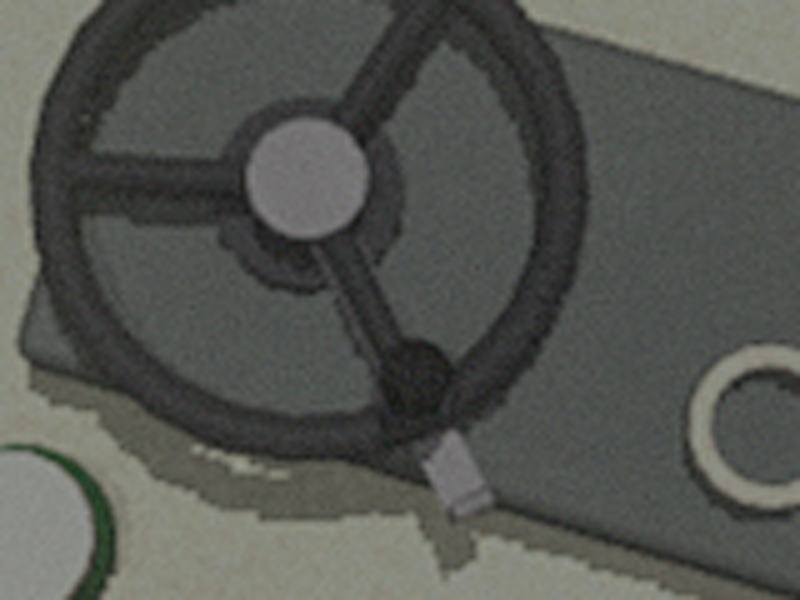

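Estimates: axis at about (0.590, -0.024), handle at about (0.531, -0.057), so φ≈209°. I'll travel at z = 0.23 with the fingers shut to a point behind the handle.

```bash
python3 -m handwheel '[[0,[-14,-13,0],[0,0,0]],[0,[-27,-26,0],[0,0,0]],[0,[-27,-26,0],[0,0,0]],[0,[-27,-26,0],[0,0,0]],[0,[-27,-26,0],[0,0,0]],[0,[-27,-26,0],[0,0,0]],[0,[-27,-26,0],[0,0,0]],[0,[-27,-26,0],[0,0,0]],[0,[-27,-26,0],[0,0,0]],[0,[-27,-26,0],[0,0,0]],[0,[-27,-26,0],[0,0,0]],[0,[-27,-26,0],[0,0,0]],[0,[-27,-26,0],[0,0,0]],[0,[-27,-26,0],[0,0,0]],[0,[-27,-26,0],[0,0,0]],[0,[-27,-26,0],[0,0,0]],[0,[-27,-26,0],[0,0,0]],[0,[-27,-26,0],[0,0,0]],[0,[-14,-13,0],[0,0,0]],[0,[0,0,0],[0,0,0]]]' 20
cat >> h.py <<'E'
C=np.array([.590,-.024])
def state(goal=None,yaw=None):
    o=arm.get_obs(); r=rot(o['tool_rot']); M=r.as_matrix(); p=o['tcp_pos']
    psi=np.degrees(np.arctan2(M[1,1],M[0,1]))
    print('t',round(o['time'],2),'p',p.round(4),'yaw',psi.round(1),'tilt',M[:,2].round(3),'F',o['wrist_force'].round(1),'q',o['joints'].round(2),'g',round(o['grip_width'],2))
    d=p[:2]-C; print('rel r',np.hypot(*d).round(4),'ang',np.degrees(np.arctan2(d[1],d[0])).round(1))
    if goal is not None: print('shift tool mm',(M.T@(np.array(goal)-p)*1000).round(1))
    if yaw is not None: print('turn z rad',np.radians((psi-yaw+180)%360-180).round(3))
E
python3 -c "
from h import *
state([.55,-.092,.23],119)"
```

```text
time: 3.07
tcp_pos: [0.5206, -0.0439, 0.2315]
tool_rot: [0.005, 0.147, 0.989, 0.003]
wrist_force: [-0.2, 0.8, 0.5]
grip_width: 0.003
t 3.07 p [ 0.5206 -0.0439  0.2315] yaw 73.0 tilt [ 0.012  0.005 -1.   ] F [-0.2  0.8  0.5] q [-0.09  0.16 -0.25  1.16  0.01  0.21] g 0.0
rel r 0.0722 ang -164.0
shift tool mm [-42.2 -37.5   1.6]
turn z rad -0.802
```

```bash
python3 -m handwheel '[[0,[-14,-12.5,0],[0,0,0]],[0,[-14,-12.5,0],[0,0,0]],[0,[-14,-12.5,0],[0,0,0]],[0,[0,0,0],[0,0,-0.1]],[0,[0,0,0],[0,0,-0.1]],[0,[0,0,0],[0,0,-0.1]],[0,[0,0,0],[0,0,-0.1]],[0,[0,0,0],[0,0,-0.1]],[0,[0,0,0],[0,0,-0.1]],[0,[0,0,0],[0,0,-0.1]],[0,[0,0,0],[0,0,-0.1]],[0,[0,0,0],[0,0,0]],[0,[0,0,0],[0,0,0]]]'
python3 -c "
from h import *
state([.55,-.092,.092],119)
M=rot(arm.get_obs()['tool_rot']).as_matrix(); print('tool-down err (tool frame)', M.T@np.cross(M[:,2],[0,0,-1]))"
```

```text
time: 4.15
tcp_pos: [0.548, -0.0884, 0.2313]
tool_rot: [0.005, -0.268, 0.964, 0.003]
wrist_force: [-0.1, 0.9, 0.6]
grip_width: 0.003
t 4.15 p [ 0.548  -0.0884  0.2313] yaw 121.0 tilt [ 0.008  0.009 -1.   ] F [-0.1  0.9  0.6] q [-0.17  0.22 -0.17  1.17  0.01 -0.71] g 0.0
rel r 0.0769 ang -123.1
shift tool mm [  1.8  -4.6 139.3]
turn z rad 0.036
tool-down err (tool frame) [ 3.53469707e-03  1.20312893e-02 -2.32476901e-21]
```

```bash
python3 -m handwheel '[[0,[1,-2,0],[0.003,0.012,0.03]],[0,[1,-2.5,17],[0,0,0]],[0,[0,0,20],[0,0,0]],[0,[0,0,20],[0,0,0]],[0,[0,0,20],[0,0,0]],[0,[0,0,20],[0,0,0]],[0,[0,0,20],[0,0,0]],[0,[0,0,12],[0,0,0]],[0,[0,0,0],[0,0,0]],[0,[0,0,0],[0,0,0]]]'
python3 - <<'E'
from h import *
state([.55,-.092,.092],119)
a=grab('scene','s2.png')[150:300,200:400]; b=grab('wrist','w2.png')
cv2.imwrite('pics/c2.png',np.hstack([cv2.resize(a,(400,300),interpolation=2),cv2.resize(b,(400,300))])[:,:,::-1])
E
```

```text
time: 4.98
tcp_pos: [0.5492, -0.0896, 0.0997]
tool_rot: [0.002, -0.24, 0.971, -0.0]
wrist_force: [0.9, 0.5, 1.4]
grip_width: -0.005
t 4.98 p [ 0.5492 -0.0896  0.0997] yaw 117.8 tilt [ 0.004  0.001 -1.   ] F [0.9 0.5 1.4] q [-0.16  0.32 -0.36  0.89  0.   -0.65] g -0.0
rel r 0.0773 ang -121.9
shift tool mm [ 0.4 -2.5  7.7]
turn z rad -0.021
```

View pics/c2.png

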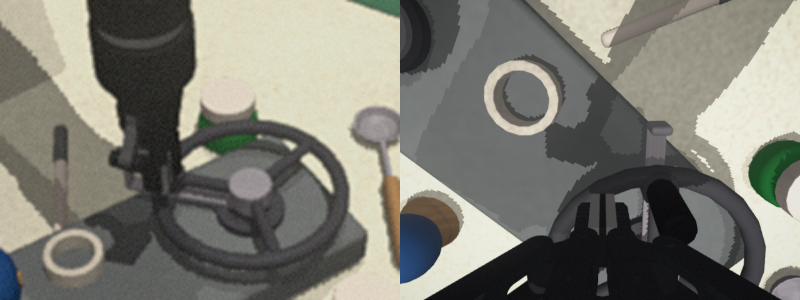

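The fingers stand above the rim and behind the handle, with the tape and bauble well clear. I'll close the gap and start the arc; with tool x radial and tool y tangential, every arc row is the same.

```bash
python3 -m handwheel '[[0,[1,0,3],[0,0,0]],[0,[1,0,3],[0,0,0]],[0,[0,3.5,0],[0,0,0]],[0,[0,3.5,0],[0,0,0]],[0,[0,3.5,0],[0,0,0]],[0,[0,3.5,0],[0,0,0]],[0,[1.2,3.5,0],[0,0,0.05]],[0,[1.2,3.5,0],[0,0,0.05]],[0,[1.2,3.5,0],[0,0,0.05]],[0,[1.2,3.5,0],[0,0,0.05]],[0,[1.2,3.5,0],[0,0,0.05]],[0,[1.2,3.5,0],[0,0,0.05]]]'
cat >> h.py <<'E'
def tf(s=1):
    "tool pos rel. axis in tool frame (s=-1 when pushing with -y)"
    state(); o=arm.get_obs(); M=rot(o['tool_rot']).as_matrix(); d=np.r_[o['tcp_pos'][:2]-C,0]
    v=M.T@d; print('tool-frame rel axis mm',(v[:2]*1000).round(1),'z',o['tcp_pos'][2].round(4),'tilt corr',(M.T@np.cross(M[:,2],[0,0,-1]))[:2].round(4))
def handle():
    for c in('top','scene'):
        viewer.capture(c); r=spotter.trace(c,'handle')
        for q in r[:2]:
            px=np.array(q['centre'])*[640,480]; w=ray(c,px,.104); d=w[:2]-C
            print(c,round(q['p'],2),px.round(1),w.round(4),'r',np.hypot(*d).round(3),'ang',np.degrees(np.arctan2(d[1],d[0])).round(1), q['mask'].sum())
E
python3 -c "
from h import *
tf(); handle()"
```

```text
time: 6.08
tcp_pos: [0.5301, -0.0618, 0.0986]
tool_rot: [0.007, -0.085, 0.996, -0.005]
wrist_force: [1.1, -1.8, -2.1]
grip_width: 0.004
t 6.08 p [ 0.5301 -0.0618  0.0986] yaw 99.7 tilt [ 0.015 -0.008 -1.   ] F [ 1.1 -1.8 -2.1] q [-0.11  0.27 -0.42  0.86 -0.01 -0.28] g 0.0
rel r 0.0708 ang -147.8
tool-frame rel axis mm [ 65.4 -27.1] z 0.0986 tilt corr [-0.0105  0.0136]
scene 0.66 [393.7 244.7] [0.696  0.0274 0.104 ] r 0.118 ang 25.9 904
```

```bash
python3 -m handwheel '[[0,[1.7,3.5,1.5],[-0.005,0.007,0.05]],[0,[1.7,3.5,1.5],[-0.005,0.007,0.05]],[0,[1.7,3.5,0.5],[0,0,0.05]],[0,[1.7,3.5,0.5],[0,0,0.05]],[0,[1.7,3.5,0],[0,0,0.05]],[0,[1.7,3.5,0],[0,0,0.05]],[0,[1.4,3.5,0],[0,0,0.05]],[0,[1.4,3.5,0],[0,0,0.05]],[0,[1.4,3.5,0],[0,0,0.05]],[0,[1.4,3.5,0],[0,0,0.05]],[0,[1.4,3.5,0],[0,0,0.05]],[0,[1.4,3.5,0],[0,0,0.05]]]'
python3 -c "
from h import *
tf(); handle()
im=grab('scene','s3.png')[120:320,180:440]; cv2.imwrite('pics/c3.png',cv2.resize(im,None,fx=2,fy=2,interpolation=2)[:,:,::-1])"
```

```text
time: 7.28
tcp_pos: [0.5181, -0.0245, 0.0966]
tool_rot: [0.002, 0.22, 0.976, -0.005]
wrist_force: [-1.5, -1.8, 1.6]
grip_width: -0.001
t 7.28 p [ 0.5181 -0.0245  0.0966] yaw 64.6 tilt [ 0.002 -0.012 -1.   ] F [-1.5 -1.8  1.6] q [-0.04  0.26 -0.45  0.86 -0.01  0.4 ] g -0.0
rel r 0.0719 ang -179.6
tool-frame rel axis mm [ 64.8 -31.3] z 0.0966 tilt corr [-0.0096  0.007 ]
scene 0.78 [301.7 206.9] [ 0.5234 -0.0065  0.104 ] r 0.069 ang 165.3 232
```

View pics/c3.png

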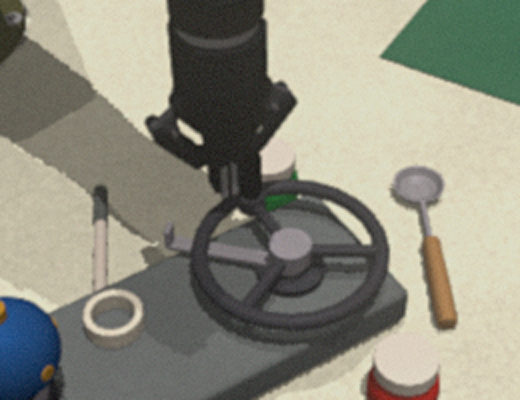

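The wheel is turning with the push. I'll continue, with slightly more tangential and radial feed.

```bash
python3 -m handwheel '[[0,[2,4,1],[-0.005,0.004,0.05]],[0,[2,4,0.5],[-0.005,0.003,0.05]],[0,[2,4,0.3],[0,0,0.05]],[0,[2,4,0.3],[0,0,0.05]],[0,[2,4,0.3],[0,0,0.05]],[0,[2,4,0.3],[-0.002,0,0.05]],[0,[2,4,0],[-0.002,0,0.05]],[0,[2,4,0],[-0.002,0,0.05]],[0,[2,4,0],[-0.002,0,0.05]],[0,[2,4,0],[-0.002,0,0.05]],[0,[2,4,0],[-0.002,0,0.05]],[0,[2,4,0],[-0.002,0,0.05]],[0,[2,4,0],[-0.002,0,0.05]],[0,[2,4,0],[-0.002,0,0.05]],[0,[2,4,0],[-0.002,0,0.05]],[0,[2,4,0],[-0.002,0,0.05]]]'
python3 -c "
from h import *
tf(); handle()"
```

```text
time: 8.87
tcp_pos: [0.5405, 0.0342, 0.0947]
tool_rot: [0.005, 0.591, 0.807, 0.005]
wrist_force: [-2.6, -1.0, 1.9]
grip_width: 0.002
t 8.87 p [0.5405 0.0342 0.0947] yaw 17.6 tilt [ 0.014  0.003 -1.   ] F [-2.6 -1.   1.9] q [ 0.06  0.29 -0.41  0.86  0.    1.33] g 0.0
rel r 0.0764 ang 130.3
tool-frame rel axis mm [ 70.4 -29.6] z 0.0947 tilt corr [0.0141 0.0012]
top 0.54 [461.2 364.5] [ 0.3935 -0.2106  0.104 ] r 0.271 ang -136.5 1399
scene 0.68 [334.2 206. ] [0.5644 0.0324 0.104 ] r 0.062 ang 114.4 236
scene 0.56 [182.3 295.3] [ 0.5201 -0.264   0.104 ] r 0.25 ang -106.2 2554
```

```bash
python3 -m handwheel '[[0,[1.6,4,0],[0.007,0,0.05]],[0,[1.6,4,0],[0.007,0,0.05]],[0,[1.6,4,0],[0,0,0.05]],[0,[1.6,4,0],[0,0,0.05]],[0,[1.6,4,0],[0,0,0.05]],[0,[1.6,4,0],[0,0,0.05]],[0,[1.6,4,0],[0,0,0.05]],[0,[1.6,4,0],[0,0,0.05]],[0,[1.6,4,0],[0,0,0.05]],[0,[1.6,4,0],[0,0,0.05]],[0,[1.6,4,0],[0,0,0.05]],[0,[1.6,4,0],[0,0,0.05]],[0,[1.6,4,0],[0,0,0.05]],[0,[1.6,4,0],[0,0,0.05]]]'
python3 -c "
from h import *
tf(); handle()"
```

```text
time: 10.23
tcp_pos: [0.589, 0.0541, 0.0944]
tool_rot: [-0.005, 0.833, 0.553, -0.005]
wrist_force: [-2.7, -0.0, 1.8]
grip_width: 0.001
t 10.23 p [0.589  0.0541 0.0944] yaw -22.9 tilt [-0.014  0.003 -1.   ] F [-2.7 -0.   1.8] q [ 0.09  0.4  -0.26  0.93  0.    2.06] g 0.0
rel r 0.0782 ang 90.7
tool-frame rel axis mm [ 71.6 -31.3] z 0.0944 tilt corr [-0.0138  0.002 ]
scene 0.81 [357.6 214.6] [0.6083 0.0428 0.104 ] r 0.069 ang 74.6 278
```

```bash
python3 -m handwheel '[[0,[1.5,4.2,0],[-0.007,0,0.05]],[0,[1.5,4.2,0],[-0.007,0,0.05]],[0,[1.5,4.2,0],[0,0,0.05]],[0,[1.5,4.2,0],[0,0,0.05]],[0,[1.5,4.2,0],[0,0,0.05]],[0,[1.5,4.2,0],[0,0,0.05]],[0,[1.4,4.2,0],[0,0,0.05]],[0,[1.4,4.2,0],[0,0,0.05]],[0,[1.4,4.2,0],[0,0,0.05]],[0,[1.4,4.2,0],[0,0,0.05]],[0,[1.4,4.2,0],[0,0,0.05]],[0,[1.4,4.2,0],[0,0,0.05]],[0,[1.4,4.2,0],[0,0,0.05]],[0,[1.4,4.2,0],[0,0,0.05]],[0,[1.4,4.2,0],[0,0,0.05]]]'
python3 -c "
from h import *
tf(); handle()"
```

```text
time: 11.68
tcp_pos: [0.6425, 0.0338, 0.0942]
tool_rot: [-0.007, 0.978, 0.21, -0.002]
wrist_force: [-1.3, 2.1, 1.2]
grip_width: -0.002
t 11.68 p [0.6425 0.0338 0.0942] yaw -65.7 tilt [-0.008  0.013 -1.   ] F [-1.3  2.1  1.2] q [ 0.05  0.48 -0.12  0.97  0.01  2.76] g -0.0
rel r 0.0781 ang 47.7
tool-frame rel axis mm [ 71.7 -31.1] z 0.0942 tilt corr [-0.0149  0.0018]
scene 0.62 [362.2 239.2] [0.6501 0.0032 0.104 ] r 0.066 ang 24.3 276
```

About half a turn is done, and q6 is near its limit. I'll back off, lift, turn the tool half a turn, and carry on with the other finger's back.

```bash
python3 -m handwheel '[[0,[0,-6,0],[0,0,0]],[0,[0,-6,0],[0,0,0]],[0,[0,0,-20],[-0.007,0,0]],[0,[0,0,-20],[-0.007,0,0]],[0,[0,0,-20],[0,0,0]],[0,[0,0,-5],[0,0,-0.08]],[0,[0,0,0],[0,0,-0.12]],[0,[0,0,0],[0,0,-0.12]],[0,[0,0,0],[0,0,-0.12]],[0,[0,0,0],[0,0,-0.12]],[0,[0,0,0],[0,0,-0.12]],[0,[0,0,0],[0,0,-0.12]],[0,[0,0,0],[0,0,-0.12]],[0,[0,0,0],[0,0,-0.12]],[0,[0,0,0],[0,0,-0.12]],[0,[0,0,0],[0,0,-0.12]],[0,[0,0,0],[0,0,-0.12]],[0,[0,0,0],[0,0,-0.12]],[0,[0,0,0],[0,0,-0.12]],[0,[0,0,0],[0,0,-0.12]]]'
python3 -m handwheel '[[0,[0,0,0],[0,0,-0.12]],[0,[0,0,0],[0,0,-0.12]],[0,[0,0,0],[0,0,-0.12]],[0,[0,0,0],[0,0,-0.12]],[0,[0,0,0],[0,0,-0.12]],[0,[0,0,0],[0,0,-0.12]],[0,[0,0,0],[0,0,-0.12]],[0,[0,0,0],[0,0,-0.12]],[0,[0,0,0],[0,0,-0.12]],[0,[0,0,0],[0,0,-0.12]],[0,[0,0,0],[0,0,-0.08]],[0,[0,0,0],[0,0,0]],[0,[0,0,0],[0,0,0]]]'
python3 -c "
from h import *
tf(); handle()
t=np.radians(31-90);h=C+.07*np.array([np.cos(t+np.pi/2),np.sin(t+np.pi/2)]);g=h-.034*np.array([np.cos(t),np.sin(t)]);state([*g,.095],121)"
```

```text
time: 13.55
tcp_pos: [0.6278, 0.0559, 0.1622]
tool_rot: [-0.002, 0.423, 0.906, -0.003]
wrist_force: [-0.1, -0.1, -0.7]
grip_width: 0.002
time: 14.63
tcp_pos: [0.621, 0.0641, 0.1619]
tool_rot: [-0.004, -0.231, 0.973, -0.001]
wrist_force: [-0.2, 0.2, -0.4]
grip_width: -0.002
t 14.63 p [0.621  0.0641 0.1619] yaw 116.7 tilt [-0.008 -0.004 -1.   ] F [-0.2  0.2 -0.4] q [ 0.1   0.4  -0.09  1.09 -0.   -0.36] g -0.0
rel r 0.0934 ang 70.6
tool-frame rel axis mm [-67.3  64.8] z 0.1619 tilt corr [-0.0004 -0.0089]
top 0.56 [308.2 180.7] [0.653  0.0124 0.104 ] r 0.073 ang 30.0 227
top 0.55 [460.9 365.7] [ 0.3919 -0.2102  0.104 ] r 0.272 ang -136.8 1347
scene 0.61 [363.9 240.2] [0.6536 0.0033 0.104 ] r 0.069 ang 23.2 301
t 14.83 p [0.6213 0.0637 0.1618] yaw 116.7 tilt [-0.008 -0.004 -1.   ] F [ 0.2  0.1 -0.7] q [ 0.1   0.4  -0.08  1.09 -0.   -0.36] g -0.0
rel r 0.0931 ang 70.3
shift tool mm [ -0.4 -25.1  66.9]
turn z rad -0.075
```

```bash
python3 -m handwheel '[[0,[0,0,14],[0,-0.008,0]],[0,[-0.5,0,15],[0,0,0]],[0,[-0.5,0,15],[0,0,0]],[0,[-1,0,15],[0,0,0]],[0,[-1,0,10],[0,0,0]],[0,[0,0,1],[0,0,0]],[0,[0,-6,0],[0,0,0]],[0,[0,-8,0],[0,0,0]],[0,[0,-8,0],[0,0,0]],[0,[0,-6,0],[0,0,0]],[0,[0,-4,0],[0,0,0]],[0,[0,-4,0],[0,0,0]],[0,[0,0,0],[0,0,0]]]'
python3 -c "
from h import *
tf(); handle()"
```

```text
time: 15.92
tcp_pos: [0.6453, 0.029, 0.0941]
tool_rot: [0.004, -0.227, 0.974, -0.001]
wrist_force: [-1.2, 0.3, -0.1]
grip_width: 0.001
t 15.92 p [0.6453 0.029  0.0941] yaw 116.3 tilt [ 0.007  0.001 -1.   ] F [-1.2  0.3 -0.1] q [ 0.04  0.47 -0.14  0.95  0.   -0.41] g 0.0
rel r 0.0766 ang 43.8
tool-frame rel axis mm [-73.   23.1] z 0.0941 tilt corr [-0.0027  0.007 ]
scene 0.87 [363.1 242.3] [ 0.6555 -0.0012  0.104 ] r 0.069 ang 19.1 296
```

```bash
python3 -m handwheel '[[0,[-1,-4,0],[0,0.004,0.05]],[0,[-1,-4,0],[0,0.003,0.05]],[0,[-1,-4,0],[0,0,0.05]],[0,[-1.2,-4,0],[0,0,0.05]],[0,[-1.2,-4,0],[0,0,0.05]],[0,[-1.2,-4,0],[0,0,0.05]],[0,[-1.2,-4,0],[0,0,0.05]],[0,[-1.2,-4,0],[0,0,0.05]],[0,[-1.2,-4,0],[0,0,0.05]],[0,[-1.2,-4,0],[0,0,0.05]],[0,[-1.2,-4,0],[0,0,0.05]],[0,[-1.2,-4,0],[0,0,0.05]],[0,[-1.2,-4,0],[0,0,0.05]],[0,[-1.2,-4,0],[0,0,0.05]],[0,[-1.2,-4,0],[0,0,0.05]],[0,[-1.2,-4,0],[0,0,0.05]]]'
python3 -c "
from h import *
tf(); handle()"
```

```text
time: 17.45
tcp_pos: [0.6674, -0.0159, 0.0943]
tool_rot: [-0.001, 0.18, 0.984, 0.009]
wrist_force: [1.6, 1.4, -0.2]
grip_width: -0.002
t 17.45 p [ 0.6674 -0.0159  0.0943] yaw 69.2 tilt [ 0.001  0.017 -1.   ] F [ 1.6  1.4 -0.2] q [-0.03  0.52 -0.07  0.99  0.02  0.33] g -0.0
rel r 0.0778 ang 5.9
tool-frame rel axis mm [-69.5  35. ] z 0.0943 tilt corr [ 0.0165 -0.0051]
scene 0.69 [346.9 260.1] [ 0.6602 -0.0479  0.104 ] r 0.074 ang -18.8 277
```

```bash
python3 -m handwheel '[[0,[-1.6,-4.5,0],[0.008,-0.003,0.04]],[0,[-1.6,-4.5,0],[0.008,-0.002,0.04]],[0,[-1.6,-4.5,0],[0,0,0.04]],[0,[-1.6,-4.5,0],[0,0,0.04]],[0,[-1.5,-4.5,0],[0,0,0.04]],[0,[-1.5,-4.5,0],[0,0,0.04]],[0,[-1.5,-4.3,0],[0,0,0.045]],[0,[-1.5,-4.3,0],[0,0,0.045]],[0,[-1.5,-4.3,0],[0,0,0.045]],[0,[-1.5,-4.3,0],[0,0,0.045]],[0,[-1.5,-4.3,0],[0,0,0.045]],[0,[-1.5,-4.3,0],[0,0,0.045]],[0,[-1.5,-4.3,0],[0,0,0.045]],[0,[-1.5,-4.3,0],[0,0,0.045]]]'
python3 -c "
from h import *
tf(); handle()"
```

```text
time: 18.82
tcp_pos: [0.6509, -0.0682, 0.0943]
tool_rot: [-0.001, 0.461, 0.887, 0.005]
wrist_force: [1.7, 2.0, -0.7]
grip_width: -0.004
t 18.82 p [ 0.6509 -0.0682  0.0943] yaw 35.1 tilt [ 0.004  0.01  -1.   ] F [ 1.7  2.  -0.7] q [-0.11  0.49 -0.11  0.97  0.01  0.85] g -0.0
rel r 0.0753 ang -36.0
tool-frame rel axis mm [-71.2  24.4] z 0.0943 tilt corr [ 0.009  -0.0059]
scene 0.54 [316.8 266.8] [ 0.6338 -0.0896  0.104 ] r 0.079 ang -56.2 286
```

```bash
python3 -m handwheel '[[0,[-1.3,-4.1,0],[0.005,-0.003,0.047]],[0,[-1.3,-4.1,0],[0.004,-0.003,0.047]],[0,[-1.3,-4.1,0],[0,0,0.047]],[0,[-1.3,-4.1,0],[0,0,0.047]],[0,[-1.3,-4.1,0],[0,0,0.047]],[0,[-1.3,-4.1,0],[0,0,0.047]],[0,[-1.3,-4.1,0],[0,0,0.047]],[0,[-1.3,-4.1,0],[0,0,0.047]],[0,[-1.3,-4.1,0],[0,0,0.047]],[0,[-1.3,-4.1,0],[0,0,0.047]],[0,[-1.3,-4.1,0],[0,0,0.047]],[0,[-1.3,-4.1,0],[0,0,0.047]],[0,[-1.3,-4.1,0],[0,0,0.047]],[0,[-1.3,-4.1,0],[0,0,0.047]]]'
python3 -c "
from h import *
tf(); handle()"
```

```text
time: 20.18
tcp_pos: [0.61, -0.0974, 0.0945]
tool_rot: [0.003, 0.722, 0.692, 0.005]
wrist_force: [2.0, 0.5, -2.1]
grip_width: -0.001
t 20.18 p [ 0.61   -0.0974  0.0945] yaw -2.5 tilt [ 0.012  0.002 -1.   ] F [ 2.   0.5 -2.1] q [-0.16  0.42 -0.22  0.92  0.    1.45] g -0.0
rel r 0.0761 ang -74.8
tool-frame rel axis mm [-72.5  23.1] z 0.0945 tilt corr [ 0.0114 -0.0029]
top 0.29 [235.1 210.3] [0.6065 0.119  0.104 ] r 0.144 ang 83.4 1586
scene 0.64 [289.  257.5] [ 0.5879 -0.1046  0.104 ] r 0.081 ang -91.5 101
```

```bash
python3 -m handwheel '[[0,[-1.1,-4,0],[0.006,-0.002,0.047]],[0,[-1.1,-4,0],[0.005,-0.001,0.047]],[0,[-1.1,-4,0],[0,0,0.047]],[0,[-1.1,-4,0],[0,0,0.047]],[0,[-1.1,-4,0],[0,0,0.047]],[0,[-1.1,-4,0],[0,0,0.047]],[0,[-1.1,-4,0],[0,0,0.047]],[0,[-1.1,-4,0],[0,0,0.047]],[0,[-1.1,-4,0],[0,0,0.047]],[0,[-1.1,-4,0],[0,0,0.047]],[0,[-1.1,-4,0],[0,0,0.047]],[0,[-1.1,-4,0],[0,0,0.047]],[0,[-1.1,-4,0],[0,0,0.047]],[0,[-1,-3,0],[0,0,0.035]],[0,[0,0,0],[0,0,0]]]'
python3 -c "
from h import *
tf(); handle()"
```

```text
time: 21.63
tcp_pos: [0.5627, -0.0948, 0.0954]
tool_rot: [0.006, 0.905, 0.426, 0.004]
wrist_force: [-0.3, 0.5, -0.2]
grip_width: 0.0
t 21.63 p [ 0.5627 -0.0948  0.0954] yaw -39.5 tilt [ 0.012 -0.008 -1.   ] F [-0.3  0.5 -0.2] q [-0.16  0.34 -0.34  0.88 -0.01  2.1 ] g 0.0
rel r 0.0759 ang -111.1
tool-frame rel axis mm [-72.   23.9] z 0.0954 tilt corr [ 0.0142 -0.0016]
```

About 23° remain. I'll back off, rise and swing aside for a clean measurement.

```bash
python3 -m handwheel '[[0,[0,6,0],[0,0,0]],[0,[0,8,0],[0,0,0]],[0,[0,0,-20],[0.007,0,0]],[0,[0,0,-30],[0.007,0,0]],[0,[0,0,-35],[0,0,0]],[0,[0,0,-35],[0,0,0]],[0,[0,0,-30],[0,0,0]],[0,[0,0,-10],[0,0,0]],[0,[-20,16,0],[0,0,0]],[0,[-26,21,0],[0,0,0]],[0,[-26,21,0],[0,0,0]],[0,[-26,21,0],[0,0,0]],[0,[-26,21,0],[0,0,0]],[0,[-26,21,0],[0,0,0]],[0,[-10,8,0],[0,0,0]],[0,[0,0,0],[0,0,0]]]'
python3 - <<'E'
from h import *
tf(); handle()
for c in('top','scene'):
    p=proj(c,[.531,-.057,.104]); print(c,p)
a=grab('top','t4.png')[190:310,270:390]; b=grab('scene','s4.png')[190:310,240:360]
cv2.imwrite('pics/c4.png',np.hstack([cv2.resize(x,(400,400),interpolation=2) for x in(a,b)])[:,:,::-1])
E
```

```text
time: 23.17
tcp_pos: [0.5812, -0.3256, 0.2641]
tool_rot: [0.002, 0.902, 0.432, 0.002]
wrist_force: [-0.9, 1.1, -0.3]
grip_width: 0.002
t 23.17 p [ 0.5812 -0.3256  0.2641] yaw -38.8 tilt [ 0.005 -0.001 -1.   ] F [-0.9  1.1 -0.3] q [-0.51  0.43  0.19  1.33  0.    1.74] g 0.0
rel r 0.3017 ang -91.7
tool-frame rel axis mm [-240.5  182.3] z 0.2641 tilt corr [ 0.0044 -0.0019]
top 0.72 [368.7 256.6] [ 0.5427 -0.0784  0.104 ] r 0.072 ang -131.0 204
top 0.54 [337.6 233.8] [ 0.575  -0.0327  0.104 ] r 0.017 ang -149.9 5283
scene 0.65 [280.2 237.3] [ 0.5464 -0.0826  0.104 ] r 0.073 ang -126.7 307
scene 0.63 [293.3 373.1] [ 0.7336 -0.2464  0.104 ] r 0.265 ang -57.2 1716
top [353.70414433 264.33959786]
scene [284.45704176 224.54087864]
```

View pics/c4.png

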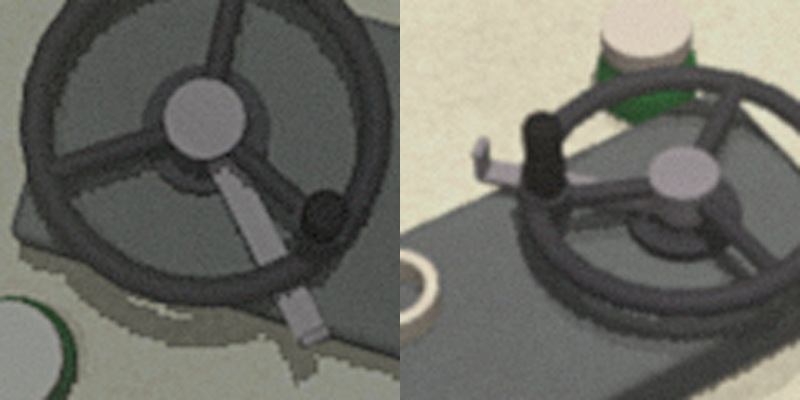

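The picture shows the handle about 20° short of the pointer. A consistent blob measurement on the first and current images will give the exact gap.

```bash
cat >> h.py <<'E'
def blob(im,seed,r,lo,hi,z,c):
    g=cv2.GaussianBlur(cv2.cvtColor(im,cv2.COLOR_BGR2GRAY),(0,0),1); yy,xx=np.indices(g.shape)
    m=((xx-seed[0])**2+(yy-seed[1])**2<r*r)&(g>=lo)&(g<=hi)
    n,l,s,ce=cv2.connectedComponentsWithStats(m.astype(np.uint8)); k=1+np.argmax(s[1:,4]); return ce[k],s[k,4],ray(c,ce[k],z)
def angle(f,seed):
    im=cv2.imread('pics/'+f); h=blob(im,(331,226),20,95,255,.081,'top'); hd=[blob(im,seed,14,0,t,.117,'top') for t in(26,30,34)]
    for b in hd:
        d=(b[2]-h[2])[:2]; print(f,'hub',h[0].round(1),h[1],h[2].round(4),'hd',b[0].round(1),b[1],b[2].round(4),'r',np.hypot(*d).round(4),'ang',np.degrees(np.arctan2(d[1],d[0])).round(1))
E
python3 - <<'E'
from h import *
angle('top0.png',(353.5,265)); angle('top1.png',(353.5,265)); angle('t4.png',(368,256))
E
```

```text
Traceback (most recent call last):
  File "h.py", line 37, in angle
    im=cv2.imread('pics/'+f); h=blob(im,(331,226),20,95,255,.081,'top'); hd=[blob(im,seed,14,0,t,.117,'top') for t in(26,30,34)]
                                                                             ~~~~^^^^^^^^^^^^^^^^^^^^^^^^^^^
  File "h.py", line 35, in blob
    n,l,s,ce=cv2.connectedComponentsWithStats(m.astype(np.uint8)); k=1+np.argmax(s[1:,4]); return ce[k],s[k,4],ray(c,ce[k],z)
                                                                       ~~~~~~~~~^^^^^^^^^
ValueError: attempt to get argmax of an empty sequence
```

```bash
python3 - <<'E'
from h import *
for f,(x,y) in(('top0.png',(353,265)),('t4.png',(368,256))):
    g=cv2.GaussianBlur(cv2.imread('pics/'+f,0),(0,0),1); print(f,g[y-9:y+10:2,x-10:x+11:2]); print('hub',g[226,316:346:3])
E
```

```text
top0.png [[51 50 53 51 66 75 78 81 80 79 79]
 [56 49 52 44 42 45 53 68 78 80 77]
 [60 51 44 36 37 39 36 42 62 73 61]
 [68 56 40 37 38 39 37 38 44 55 47]
 [71 52 37 37 38 38 38 37 37 44 50]
 [75 52 36 38 39 38 40 35 38 45 51]
 [76 57 36 35 39 38 38 36 41 46 48]
 [70 51 36 31 34 34 33 35 46 45 44]
 [53 44 37 36 35 33 33 39 47 45 45]
 [53 47 41 42 41 40 40 42 46 49 54]]
hub [ 50  82 114 111 112 112 113 114 115  79]
t4.png [[50 62 75 63 51 50 58 66 50 50 54]
 [54 52 46 37 38 37 37 41 44 51 54]
 [52 50 36 39 39 38 40 37 42 52 50]
 [51 44 35 39 40 40 40 35 38 49 44]
 [54 38 33 40 40 39 38 35 40 45 43]
 [52 37 31 35 40 39 38 38 45 42 47]
 [48 38 30 30 34 35 35 42 45 44 67]
 [48 40 35 30 32 31 38 49 45 53 78]
 [48 41 39 39 38 38 40 43 48 69 83]
 [45 39 38 39 39 38 38 46 68 81 84]]
hub [ 57  86 116 116 116 116 117 117 119  83]
```

```bash
sed -i 's/seed,14,0,t,.117/seed,9,0,t,.117/; s/(26,30,34)/(40,42,44)/' h.py; python3 - <<'E'
from h import *
angle('top0.png',(353.3,264.5)); angle('top1.png',(353.3,264.5)); angle('t4.png',(367.5,255))
for p in((364,289),): 
    w=ray('top',p,.075); print('tab',w)
E
```

```text
top0.png hub [331.  225.1] 416 [ 0.5912 -0.0223  0.081 ] hd [352.8 265.9] 164 [ 0.5276 -0.0555  0.117 ] r 0.0716 ang -152.5
top0.png hub [331.  225.1] 416 [ 0.5912 -0.0223  0.081 ] hd [352.8 265.8] 173 [ 0.5278 -0.0554  0.117 ] r 0.0715 ang -152.4
top0.png hub [331.  225.1] 416 [ 0.5912 -0.0223  0.081 ] hd [352.9 265.7] 186 [ 0.528  -0.0556  0.117 ] r 0.0714 ang -152.2
top1.png hub [331. 225.] 415 [ 0.5912 -0.0223  0.081 ] hd [352.9 266. ] 158 [ 0.5275 -0.0556  0.117 ] r 0.0719 ang -152.4
top1.png hub [331. 225.] 415 [ 0.5912 -0.0223  0.081 ] hd [352.8 265.8] 175 [ 0.5278 -0.0554  0.117 ] r 0.0715 ang -152.4
top1.png hub [331. 225.] 415 [ 0.5912 -0.0223  0.081 ] hd [352.9 265.6] 191 [ 0.5281 -0.0556  0.117 ] r 0.0713 ang -152.2
t4.png hub [330.9 225.1] 426 [ 0.5912 -0.0222  0.081 ] hd [366.6 255.7] 166 [ 0.5427 -0.0748  0.117 ] r 0.0715 ang -132.6
t4.png hub [330.9 225.1] 426 [ 0.5912 -0.0222  0.081 ] hd [366.8 255.4] 191 [ 0.5431 -0.075   0.117 ] r 0.0714 ang -132.3
t4.png hub [330.9 225.1] 426 [ 0.5912 -0.0222  0.081 ] hd [367.  255.3] 199 [ 0.5433 -0.0753  0.117 ] r 0.0715 ang -132.0
tab [ 0.4970466  -0.07369501  0.075     ]
```

The axis refines to (0.5912, -0.0222), and 20.0° remain from -132.3° to -152.4°. I'll return behind the handle.

```bash
sed -i 's/^C=.*/C=np.array([.5912,-.0222])/' h.py; python3 -c "
from h import *
state([.578,-.107,.264],-42)"
```

```text
t 23.47 p [ 0.5817 -0.3205  0.2648] yaw -38.5 tilt [ 0.005 -0.    -1.   ] F [0.1 0.3 0.4] q [-0.5   0.43  0.19  1.33  0.    1.74] g 0.0
rel r 0.2984 ang -91.8
shift tool mm [ 164.7 -135.9    0.8]
turn z rad 0.061
```

```bash
python3 -m handwheel '[[0,[17,-14,0],[0,0,0.03]],[0,[27,-22,0],[0,0,0.03]],[0,[30,-25,0],[0,0,0]],[0,[30,-25,0],[0,0,0]],[0,[30,-25,0],[0,0,0]],[0,[20,-16,0],[0,0,0]],[0,[0,0,0],[0,0,0]],[0,[0,0,0],[0,0,0]]]'
python3 -c "
from h import *
state([.578,-.107,.096],-42)"
```

```text
time: 24.13
tcp_pos: [0.5872, -0.1037, 0.2663]
tool_rot: [0.001, 0.912, 0.411, 0.004]
wrist_force: [0.2, -0.1, 0.1]
grip_width: -0.001
t 24.13 p [ 0.5872 -0.1037  0.2663] yaw -41.5 tilt [ 0.008  0.    -1.   ] F [ 0.2 -0.1  0.1] q [-0.18  0.29 -0.    1.27  0.    2.12] g -0.0
rel r 0.0816 ang -92.8
shift tool mm [ -9.5  -5.6 170.2]
turn z rad 0.009
```

```bash
python3 -m handwheel '[[0,[-5,0,15],[0,0,0]],[0,[-5,0,30],[0,0,0]],[0,[0,0,35],[0,0,0]],[0,[0,0,35],[0,0,0]],[0,[0,0,30],[0,0,0]],[0,[0,0,15],[0,0,0]],[0,[0,0,4],[0,0,0]],[0,[0,0,2],[0,0,0]],[0,[0,0,0],[0,0,0]]]'
python3 -c "
from h import *
tf(); state([.5420+.0,-.0791,.096],-62.4)"
```

```text
time: 24.88
tcp_pos: [0.5845, -0.1138, 0.0991]
tool_rot: [0.005, 0.911, 0.412, 0.007]
wrist_force: [-0.8, 0.1, -0.2]
grip_width: -0.0
t 24.88 p [ 0.5845 -0.1138  0.0991] yaw -41.3 tilt [ 0.018 -0.004 -1.   ] F [-0.8  0.1 -0.2] q [-0.19  0.37 -0.28  0.9  -0.    2.1 ] g -0.0
rel r 0.0919 ang -94.2
tool-frame rel axis mm [-73.2  55.5] z 0.0991 tilt corr [ 0.016  -0.0089]
t 24.88 p [ 0.5845 -0.1138  0.0991] yaw -41.3 tilt [ 0.018 -0.004 -1.   ] F [-0.8  0.1 -0.2] q [-0.19  0.37 -0.28  0.9  -0.    2.1 ] g -0.0
rel r 0.0919 ang -94.2
shift tool mm [ -2.  -54.9   2.3]
turn z rad 0.368
```

```bash
python3 -m handwheel '[[0,[0.5,-5,1.5],[0.008,-0.004,0]],[0,[0.5,-6,1.5],[0.008,-0.004,0]],[0,[0.5,-6,0],[0,0,0]],[0,[0.5,-5,0],[0,0,0]],[0,[0,-4,0],[0,0,0]],[0,[-0.5,-3.5,0],[0,0,0.04]],[0,[-1.1,-3.5,0],[0,0,0.045]],[0,[-1.1,-3.5,0],[0,0,0.045]],[0,[-1.1,-3.5,0],[0,0,0.045]],[0,[-1,-3,0],[0,0,0.045]],[0,[0,0,0],[0,0,0]]]'
python3 -c "
from h import *
tf(); state([.5420+.0,-.0791,.096],-62.4); handle()"
```

```text
time: 25.8
tcp_pos: [0.554, -0.0853, 0.1044]
tool_rot: [0.005, 0.952, 0.305, 0.006]
wrist_force: [-0.7, -0.3, -0.5]
grip_width: -0.002
t 25.8 p [ 0.554  -0.0853  0.1044] yaw -54.5 tilt [ 0.014 -0.006 -1.   ] F [-0.7 -0.3 -0.5] q [-0.15  0.31 -0.35  0.89 -0.    2.37] g -0.0
rel r 0.0732 ang -120.5
tool-frame rel axis mm [-66.9  29.7] z 0.1044 tilt corr [ 0.0133 -0.0081]
t 25.8 p [ 0.554  -0.0853  0.1044] yaw -54.5 tilt [ 0.014 -0.006 -1.   ] F [-0.7 -0.3 -0.5] q [-0.15  0.31 -0.35  0.89 -0.    2.37] g -0.0
rel r 0.0732 ang -120.5
shift tool mm [ -6.3 -12.1   8.2]
turn z rad 0.138
```

```bash
python3 -m handwheel '[[0,[-1.5,-2.5,3],[0.007,-0.004,0.035]],[0,[-1.5,-2.5,3],[0.006,-0.004,0.035]],[0,[-1.5,-2.5,2],[0,0,0.035]],[0,[0,0,0],[0,0,0]]]'
python3 - <<'E'
from h import *
tf(); state([.5420,-.0791,.096],-62.4); handle(); im=grab('top','t5.png'); s=grab('scene','s5.png')
a=im[190:310,270:390]; b=s[170:290,220:340]
cv2.imwrite('pics/c5.png',np.hstack([cv2.resize(x,(400,400),interpolation=2) for x in(a,b)])[:,:,::-1])
E
```

```text
time: 26.33
tcp_pos: [0.5498, -0.083, 0.0979]
tool_rot: [0.002, 0.967, 0.255, 0.002]
wrist_force: [-0.1, -0.5, -0.4]
grip_width: 0.001
t 26.33 p [ 0.5498 -0.083   0.0979] yaw -60.5 tilt [ 0.006 -0.002 -1.   ] F [-0.1 -0.5 -0.4] q [-0.15  0.32 -0.36  0.89 -0.    2.48] g 0.0
rel r 0.0735 ang -124.2
tool-frame rel axis mm [-65.9  32.5] z 0.0979 tilt corr [ 0.0042 -0.004 ]
t 26.33 p [ 0.5498 -0.083   0.0979] yaw -60.5 tilt [ 0.006 -0.002 -1.   ] F [-0.1 -0.5 -0.4] q [-0.15  0.32 -0.36  0.89 -0.    2.48] g 0.0
rel r 0.0735 ang -124.2
shift tool mm [-4.9 -7.2  1.8]
turn z rad 0.033
```

View pics/c5.png

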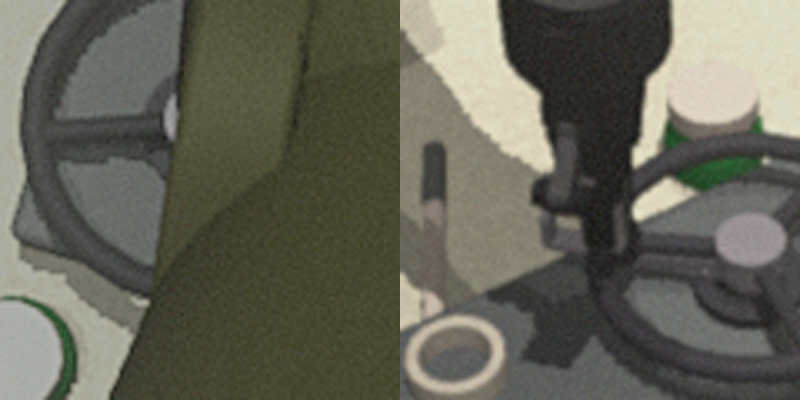

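The top view still shows the left spoke, so I'll compare its slope with the first picture.

```bash
cat >> h.py <<'E'
def spoke(f):
    # angle profile of darkness about hub, ring 28..40 px, left side
    g=cv2.GaussianBlur(cv2.imread('pics/'+f,0),(0,0),.7).astype(np.float32)
    P=cv2.warpPolar(g,(60,1440),(331.0,225.8),60,cv2.WARP_POLAR_LINEAR|cv2.INTER_CUBIC)[:,24:40]  # 0.25deg rows
    return P.mean(1)[int(150*4):int(200*4)]
E
python3 - <<'E'
from h import *
a=spoke('top0.png')
for f in('top1.png','t4.png','t5.png'):
    b=spoke(f)
    best=[]
    for s in range(-100,101):
        i=np.arange(max(0,s),min(200,200+s)); best.append((np.corrcoef(b[i],a[i-s])[0,1],s/4))
    print(f,sorted(best)[-3:])
for f in('top0.png','t5.png','t4.png'): print(f,spoke(f)[::6].round())
E
```

```text
top1.png [(np.float64(0.9975126382566114), 0.25), (np.float64(0.9988711581964196), -0.25), (np.float64(0.9991299357863891), 0.0)]
t4.png [(np.float64(0.9978131558055069), -20.5), (np.float64(0.9981490965306027), -21.0), (np.float64(0.9988963545994307), -20.75)]
t5.png [(np.float64(0.9904334364353407), -6.75), (np.float64(0.9908723621826626), -7.25), (np.float64(0.9917446719286169), -7.0)]
top0.png [83. 82. 83. 84. 83. 81. 79. 76. 73. 68. 64. 61. 60. 57. 54. 51. 48. 45.
 44. 45. 50. 53. 56. 55. 53. 54. 64. 75. 81. 83. 83. 83. 82. 82.]
t5.png [106. 104. 102. 101.  97.  90.  81.  74.  71.  70.  68.  65.  61.  59.
  60.  65.  70.  73.  74.  71.  71.  81.  95. 103. 108. 109. 108. 108.
 108. 108. 108. 107. 107. 108.]
t4.png [54. 52. 48. 46. 46. 47. 50. 54. 58. 58. 55. 56. 64. 75. 83. 86. 87. 87.
 86. 86. 86. 86. 86. 87. 86. 86. 86. 86. 86. 85. 85. 85. 85. 85.]
```

7.0° remain (about 8.5 mm). I'll push most of it and measure again the same way.

```bash
python3 -m handwheel '[[0,[-1.5,-2.5,0.5],[0.002,-0.002,0.015]],[0,[-1.5,-2.5,0.5],[0.002,-0.002,0.015]],[0,[0,0,0],[0,0,0]]]'
cat >> h.py <<'E'
def rem(f):
    grab('top',f); a=spoke('top0.png'); b=spoke(f); best=[]
    for s in range(-100,101):
        i=np.arange(max(0,s),min(200,200+s)); best.append((np.corrcoef(b[i],a[i-s])[0,1],s/4))
    print(f,'offset deg',[(round(float(c),4),s) for c,s in sorted(best)[-3:]])
E
python3 - <<'E'
from h import *
state([.5420,-.0791,.096],-62.4); rem('t6.png')
E
```

```text
time: 26.88
tcp_pos: [0.5458, -0.0806, 0.0976]
tool_rot: [0.001, 0.971, 0.239, 0.001]
wrist_force: [0.1, 1.4, 0.2]
grip_width: 0.002
t 26.88 p [ 0.5458 -0.0806  0.0976] yaw -62.3 tilt [ 0.002 -0.001 -1.   ] F [0.1 1.4 0.2] q [-0.15  0.31 -0.37  0.89 -0.    2.51] g 0.0
rel r 0.0739 ang -127.9
shift tool mm [-2.7 -3.1  1.6]
turn z rad 0.002
t6.png offset deg [(0.9891, -3.5), (0.9909, -4.0), (0.991, -3.75)]
```

```bash
python3 -m handwheel '[[0,[-1,-2.4,0.5],[0,0,0]],[0,[-1,-2.4,0],[0,0,0]],[0,[0,0,0],[0,0,0]]]'
python3 - <<'E'
from h import *
state([.5420,-.0791,.096],-62.4); rem('t7.png')
E
```

```text
time: 27.18
tcp_pos: [0.5421, -0.0774, 0.0973]
tool_rot: [0.001, 0.971, 0.24, 0.001]
wrist_force: [0.5, -0.7, 0.4]
grip_width: -0.0
t 27.18 p [ 0.5421 -0.0774  0.0973] yaw -62.3 tilt [ 0.003 -0.002 -1.   ] F [ 0.5 -0.7  0.4] q [-0.14  0.3  -0.38  0.88 -0.    2.52] g -0.0
rel r 0.0739 ang -131.7
shift tool mm [-0.9  1.5  1.3]
turn z rad 0.002
t7.png offset deg [(0.9949, 0.0), (0.9962, -0.5), (0.9964, -0.25)]
```

Only about 0.25° is left. I'll take the arm clear and verify with an open view.

```bash
python3 -m handwheel '[[0,[0,6,0],[0,0,0]],[0,[0,8,0],[0,0,0]],[0,[0,0,-20],[0,0,0]],[0,[0,0,-30],[0,0,0]],[0,[0,0,-35],[0,0,0]],[0,[0,0,-35],[0,0,0]],[0,[0,0,-30],[0,0,0]],[0,[0,0,-10],[0,0,0]],[0,[-12,24,0],[0,0,0]],[0,[-15,29,0],[0,0,0]],[0,[-15,29,0],[0,0,0]],[0,[-15,29,0],[0,0,0]],[0,[-15,29,0],[0,0,0]],[0,[-15,29,0],[0,0,0]],[0,[-8,14,0],[0,0,0]],[0,[0,0,0],[0,0,0]],[0,[0,0,0],[0,0,0]]]'
python3 - <<'E'
from h import *
state(); rem('t8.png'); angle('t8.png',(353.3,264.5)); s=grab('scene','s8.png'); t=cv2.imread('pics/t8.png')
Z=dict(pot0=.055,tape=.06,marker=.01,spoon=.01,spare_bauble=.04)
for k,z in Z.items():
    for r in spotter.search_frame('top',k)[:3]: print(k,round(r['p'],2),(np.array(r['centre'])*[640,480]).round())
cv2.imwrite('pics/c8.png',np.hstack([t[120:420,200:600],s[150:450,60:460,::-1]]))
E
```

```text
time: 28.65
tcp_pos: [0.5488, -0.312, 0.2611]
tool_rot: [-0.003, 0.971, 0.24, -0.002]
wrist_force: [-0.1, -1.0, -0.5]
grip_width: 0.002
t 28.65 p [ 0.5488 -0.312   0.2611] yaw -62.2 tilt [-0.005  0.004 -1.   ] F [-0.1 -1.  -0.5] q [-0.52  0.37  0.1   1.31  0.    2.14] g 0.0
rel r 0.2929 ang -98.3
t8.png offset deg [(0.9961, 0.0), (0.9968, -0.5), (0.9974, -0.25)]
t8.png hub [330.9 225.1] 422 [ 0.5912 -0.0223  0.081 ] hd [352.8 266.3] 125 [ 0.5271 -0.0554  0.117 ] r 0.0722 ang -152.7
t8.png hub [330.9 225.1] 422 [ 0.5912 -0.0223  0.081 ] hd [352.9 265.9] 164 [ 0.5277 -0.0555  0.117 ] r 0.0717 ang -152.4
t8.png hub [330.9 225.1] 422 [ 0.5912 -0.0223  0.081 ] hd [353.  265.7] 179 [ 0.528  -0.0558  0.117 ] r 0.0715 ang -152.1
pot0 0.87 [342. 147.]
pot0 0.78 [462. 367.]
pot0 0.67 [276. 298.]
tape 0.97 [430. 271.]
tape 0.23 [232. 213.]
marker 0.6 [278. 298.]
marker 0.56 [368. 346.]
spoon 0.58 [232. 212.]
spoon 0.27 [354. 268.]
spare_bauble 0.82 [452. 167.]
spare_bauble 0.5 [232. 213.]
```

View pics/c8.png

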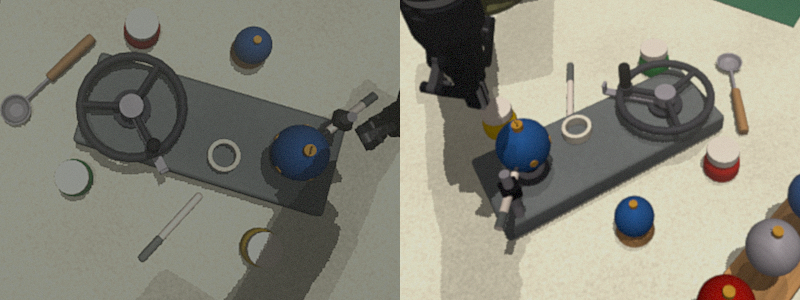

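The handle stands over the pointer, at (353,266) in the top view as at the start. The pots, tape, marker, spoon and spare bauble are all where they were, and the arm hangs well clear. I'm handing in.

```bash
python3 -c "
from h import *
print(arm.job_done())"
```

```text
the job is handed in; nothing more can be done
None
```

I pushed the hand wheel clockwise through one full turn by its handle, and the handle is back over the pointer. The fingers stayed shut and pushed with their outer backs, never gripping. I pushed in two half turns, lifting off between them to turn the wrist back. I finished in small measured pushes, and the job was handed in at about 29 s of the 72 s allowed.

**Wheel position:** With the arm clear, the spoke comparison against the first picture read 0.25° short. The handle's position gave -152.4° both before and after. I saw no overshoot.

**Clearance and forces:** The arm finished about 10 cm above the bauble. The wrist force read at most about 3 N at the end of any move; I did not sample it during the moves.

**Other objects:** The pots, tape, marker, spoon and spare bauble look unmoved. The detector's centres for the tape and spoon differed by a few pixels from the first ones. I put that down to detector noise, because both sit in the same place in the pictures.

**Disagreement:** While the arm partly hid the handle, the scene camera's handle angles were up to about 8° off from my geometry. I relied on the clear top views for the final stop.

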